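Pack the full tool box and shut the transit case

TASK

One of the two identical grey boxes still holds its steel tool and the other is nearly empty: feel which is the heavier, set that one flat in the free bay of the green case and leave the light one standing on the table outside. Then lower the case's lid gently until it is fully shut; it must not be dropped or slammed, and the upright tool holder and the step block on the bench must stay where they are.

Things in the scene. Friction and masses are not known exactly. Their poses are not given: they have to be found in the camera images.
- box_a: plain grey closed box, 110 (own x) x 56 (own y) x 52 mm high; origin: centre of its underside, z up. Its twin looks exactly the same. One of the two (which one changes, unseen) holds a steel tool and weighs 0.55 to 0.8 kg in all, the other only a plastic spacer, about 0.2 kg in all: only lifting tells. The contents sit in its middle; its top does not come off
- box_b: plain grey closed box, 110 (own x) x 56 (own y) x 52 mm high; origin: centre of its underside, z up. Its twin looks exactly the same. One of the two (which one changes, unseen) holds a steel tool and weighs 0.55 to 0.8 kg in all, the other only a plastic spacer, about 0.2 kg in all: only lifting tells. The contents sit in its middle; its top does not come off
- case: green steel case fixed to the bench, 160 (own x) x 280 (own y) x 70 mm high without lid, walls and floor 6 mm; origin: centre of its underside, z up; lid hinge along its +x rim, far from the robot. A 55 mm high, 6 mm thick divider at y = -15 mm parts the free bay (+y side) from a bay filled with a black insert and two steel bars up to 58 mm high
- case_bay (a point): centre of the floor of the free bay, 6 mm above the bench; axes as the case's. The bay is 148 mm along x, 146 mm along y and 64 mm deep: a box fits flat either way round
- lid (a joint): lid angle: 0 shut (level), 1.57 upright, 1.8 leaning back at its stop; starts at 1.45 to 1.75. Slab 160 x 280 x 8 mm with handle, 0.35 kg. Hinge friction (0.1 N m) holds it only when steeper than about 1.2; below that it falls shut with a slam if not held, so carry it down by its handle. Let go within 0.05 of shut it settles shut by itself
- lid_handle (a point): middle of the round steel bar handle on the lid's outer face: bar 10 mm thick, parallel to the hinge, 120 mm between its posts, axis 45 mm off the outer face, 140 mm from the hinge line, 20 mm from the free edge. The bar turns between finger pads: it can be pinched from straight above, closing across it, at any lid angle. x points to the hinge, y along the bar, z out of the face
- lid_hinge (a point): middle of the hinge line, on the lid's inner face (the bar's axis is 53 mm off that face), 70.5 mm above the bench, 80 mm from the case's centre along its x
- holder: bystander: steel tool holder standing upright, 60 mm wide, 115 mm high; origin under its centre
- stepblock: bystander: dark steel step block, 80 x 35 x 62 mm; origin under its centre
There are look-alikes about, which are no part of the job. What is shaped like the box_a but blue or yellow is not meant.

How it is judged:
At the end, for the whole second after the job is handed in: Lid shut (under 0.03 rad). Heavier box flat on the free bay's floor (within 60 mm of its centre in x and y, under 8 mm high, tilt under 0.12 rad, bearing on the case with over 4 N); lighter box flat on the bench, over 120 mm from the bay's centre; both at rest (value of joint lid below 0.03 rad and ((x of box_a in the frame of case_bay between -0.06 and 0.06 m and y of box_a in the frame of case_bay between -0.06 and 0.06 m and z of box_a in the frame of case_bay below 0.008 m and angle between each of box_a, box_b's own z axis and vertical below 0.12 rad and contact force between box_a and case above 4 N and height (world z) of box_b below 0.01 m and horizontal distance between box_b and case_bay above 0.12 m and linear speed of each of box_a, box_b below 0.02 m/s) or (x of box_b in the frame of case_bay between -0.06 and 0.06 m and y of box_b in the frame of case_bay between -0.06 and 0.06 m and z of box_b in the frame of case_bay below 0.008 m and angle between each of box_b, box_a's own z axis and vertical below 0.12 rad and contact force between box_b and case above 4 N and height (world z) of box_a below 0.01 m and horizontal distance between box_a and case_bay above 0.12 m and linear speed of each of box_b, box_a below 0.02 m/s))); the robot touches nothing.
It fails at once if the lid is dropped or slammed (closing faster than 4 rad/s, below 1.2 rad) (velocity of joint lid below -4 rad/s and value of joint lid below 1.2 rad).
It fails at once if the holder is moved more than 30 mm (distance of holder from where it was at the start of the episode above 0.03 m).
It fails at once if the stepblock is moved more than 30 mm (distance of stepblock from where it was at the start of the episode above 0.03 m).
It also fails if it takes over 70 s, if anything falls off the work surface, if the arm or the gripper's body presses on something with over 40 N, if the wrist force passes 120 N, or if a joint passes its speed limit or range.

ROBOT

A 7-joint arm with a two-finger parallel gripper is mounted at the origin on the work surface. World frame = base frame: x ahead of the robot, y to its left, z up, the work surface at z = 0. Lengths are in m, angles in rad, forces in N, time in s.
With the tool pointing down it reaches from about 0.4 to 0.85 m from the base axis. Payload 10.4 kg.
Tool frame: the origin (TCP) lies between the finger pads; the fingertips stand manip.tip_extent ahead of it and the grasp point (between the pads) lies 6 mm ahead of it (manip.tip_extent is the distance from the TCP to the fingertips, in m); z points along the fingers, y is the line along which they close (so a half turn about z gives the same grasp; the last joint's range is limited). The gripper opens to 85 mm and grips with 20 to 120 N. Pads are 22 mm wide; open, the fingers measure 114 mm over their backs; the gripper's body (76 mm by 85 mm) begins 54 mm behind the grasp point. The pads swing forward as they close: fully open they stand 13 mm farther back than shut.
Start: joints at [1.291, 0.332, -0.065, 1.46, 0.022, 1.35, -0.088], TCP at [0.159, -0.605, 0.256] pointing down, gripper open.
Joint ranges: [-2.6, 2.6], [-0.5, 2.12], [-1.47, 1.34], [0.16, 2.42], [-1.27, 4.41], [0.06, 2.06], [-2.6, 2.6]. Speed limits (rad/s): [2.22, 2.22, 2.79, 2.79, 3.14, 3.14, 3.14].

INTERFACE

Orientations are given as a unit quaternion [x, y, z, w].
In Python, from workcell import get_obs, optics, workorder, manip gives the robot as it stands.
- The arm moves only by the tool jog_arm, never from a script. Its argument "increments" is a list of rows, each a list of 7 numbers: the shift along the tool's x, y, z in m, then the turn, a rotation vector about the tool's x, y, z in rad, then the opening, from -1 (shut) to 1 (fully open). A call has 1 to 5 rows; each row is the pose to reach, as a shift and turn from the pose commanded when the call began, along the tool's axes at that moment; what a row does not reach only later rows make up. A row lasts 1/12 s, in which the tool goes at most 41.7 mm and 7.16 degrees, less where a joint would pass 70% of its speed; a pose out of reach is approached as far as the arm can. A call with a gripper value outside its range is refused whole. The fingers move at their own pace and stop on an object; "grip_force" is the grip in N (left out, the last holds). Time passes only in rows, so rows that repeat a pose let the fingers close. It gives the time, the measured TCP pose, the force, the opening and the grip force at its end, in the units of the state.
- get_obs(): the state, without advancing time (a new reading comes with each control period).
- optics.camera(name): name is "scene" or "top"; returns a dict with "color" (480x640x3 uint8, red, green, blue), "depth" (480x640 float32, m along the optical axis (not along the pixel's ray), 0 where there is no reading), "K" (3x3 intrinsics, pixels), "k1" (the pictures are not rectified: a ray, as slopes to the right and down, at radius r is drawn at 1 + k1 r^2 times it, then the intrinsics apply), "R" (3x3) and "t" (3): a world point X has camera coordinates R X + t. Camera axes: x right, y down, z forward; pixel columns grow to the right and rows downward; lengths in m; the calibration is good to about 2 mm. A picture is of the moment at which its call begins.
- workorder.hand_in(): hands the job in; it is judged then, once.
The state is a dict: "clock": time; "joint_pos": joint angles; "joint_velocities": joint speeds; "tau": joint torques, N m; "position": TCP position; "ee_rot": TCP orientation; "ft_force": force on the tool from outside, world axes, zero at the start; "torque": the same for the moment, N m; "grip_width": opening from 0.0 (shut) to 1.0 (fully open); "grasp_force": force on a finger pad.
Only numpy, scipy, OpenCV 4.12 (cv2) and the standard library are available. Lean on these libraries where they do the work, as an engineer would, in place of code of your own. Each camera call takes 0.05 s, during which the arm holds its last target. There are 200 camera calls.

## Working session

There is one attempt and no reset: what is moved stays moved. The work goes in short steps, Python scripts to look and compute and a tool call to move; the robot and the scene stay as the last step left them, time stands still between calls to the robot, and variables do not carry over. Pictures are saved under pics/ and viewed, at most 10 in all, crops included, and the job is handed in when it is done.

Besides the shell and the picture viewer there is one more tool, called after ">>>" as name(argument=value, ...) on one line, values as JSON. jog_arm: Moves the arm, as the interface text tells. Its arguments: {"type":"object","properties":{"increments":{"type":"array"},"grip_force":{"type":"number"}},"required":["increments"]}

```bash
mkdir -p pics
cat > h.py <<'E'
import numpy as np, cv2
from workcell import get_obs, optics, manip
def pix2world(c,u,v,d=None):
    K,k1,R,t=[np.array(c[k]) for k in("K","k1","R","t")]
    x,y=(u-K[0,2])/K[0,0],(v-K[1,2])/K[1,1]
    a,b=x,y
    for _ in range(20):
        s=1+k1*(a*a+b*b);a,b=x/s,y/s
    if d is None:
        vv,uu=int(round(v)),int(round(u));w=c["depth"][vv-1:vv+2,uu-1:uu+2];d=np.median(w[w>0])
    return R.T@(np.array([a,b,1])*d-t)
def ray_z(c,u,v,z):
    o=pix2world(c,u,v,0.0);p=pix2world(c,u,v,1.0);return o+(p-o)*(z-o[2])/(p[2]-o[2])
E
python3 - <<'E'
from h import *
import pickle
print(get_obs(), manip.tip_extent)
for n in("scene","top"):
    c=optics.camera(n);cv2.imwrite(f"pics/{n}0.png",c["color"][:,:,::-1]);pickle.dump(c,open(n+"0.pkl","wb"))
    print(n,c["K"],c["k1"],c["R"],c["t"])
E
```

```text
{'clock': 0.0, 'joint_pos': array([ 1.29140198,  0.33287195, -0.06469432,  1.46093859,  0.02161015,
        1.34989615, -0.0885317 ]), 'joint_velocities': array([ 1.22338566e-03,  1.39346000e-03, -4.36331298e-05, -9.59808864e-05,
        6.20475659e-04,  3.75711232e-04,  1.91292290e-04]), 'tau': array([ 4.82711730e-04, -6.25452805e+01,  4.92941123e-02, -3.91599476e+01,
        1.61906413e-02,  1.00878283e-02,  2.61393450e-05]), 'position': array([ 0.15864276, -0.60418173,  0.25551715]), 'ee_rot': array([ 9.91769042e-01,  1.28037747e-01, -1.29077880e-04, -6.97259286e-04]), 'ft_force': array([-0.5721457 , -0.59419188, -0.44938846]), 'torque': array([ 0.00619682, -0.00984112, -0.02065722]), 'grasp_force': 0.0, 'grip_width': 0.9983522285260216} 0.025
scene [[574.18974246   0.         327.10118197]
 [  0.         574.18974246 232.92425723]
 [  0.           0.           1.        ]] -0.048371702392097864 [[-0.16581686  0.98611604 -0.00893984]
 [ 0.77863678  0.12535509 -0.61482588]
 [-0.60516901 -0.10890939 -0.78861221]] [ 0.09247123 -0.30661542  1.85492895]
top [[510.2347662    0.         330.72263561]
 [  0.         510.2347662  232.27211292]
 [  0.           0.           1.        ]] -0.12907927074508935 [[ 0.01370056 -0.99964202  0.02298081]
 [-0.99233725 -0.01641576 -0.12246351]
 [ 0.12279692 -0.0211269  -0.99220692]] [-0.03633063  0.47999382  1.14877226]
```

View pics/scene0.png

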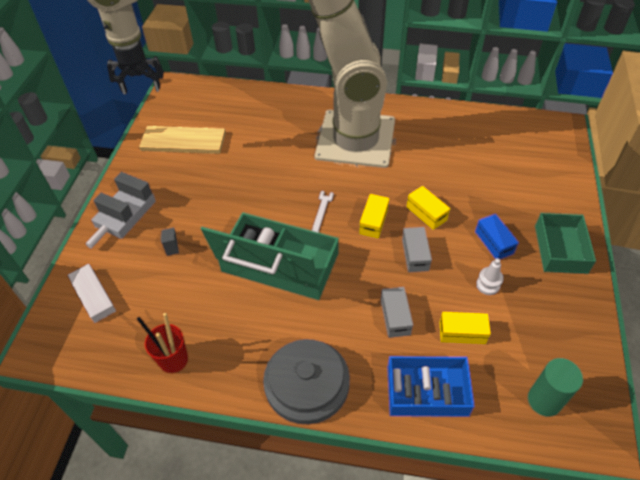

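View pics/top0.png

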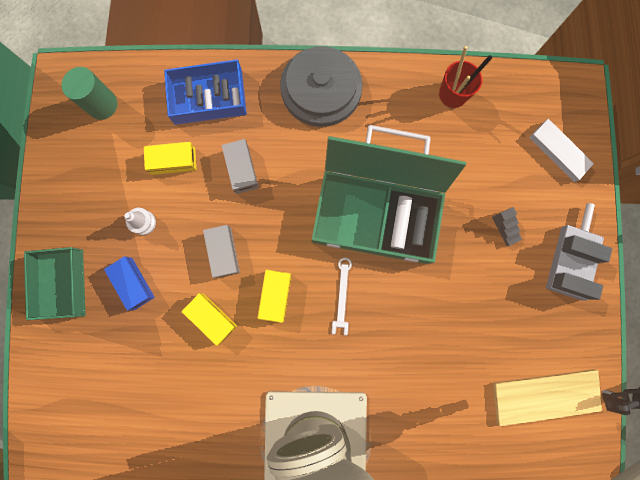

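Top view: the only grey 110x56 boxes are at (221,251) and (239,165). The yellow blocks at (170,157), (209,319) and (274,296) and the blue one at (129,283) are look-alikes, and the white block at (562,150) is a different thing. The green case is at (380,205) with its free bay on the left, and the small green tray at (54,284) is a decoy. The lid handle is at (400,135). The holder is the white cone at (140,222) and the step block is at (508,227). I'll confirm with an enlarged crop and measure.

```bash
cat > m.py <<'E'
from h import *
import pickle
T=pickle.load(open("top0.pkl","rb"));S=pickle.load(open("scene0.pkl","rb"))
def cloud(c):
    v,u=np.mgrid[0:480,0:640];K=c["K"]
    p=cv2.undistortPoints(np.stack([u,v],-1).reshape(-1,1,2).astype(float),K,np.array([c["k1"],0,0,0,0])).reshape(480,640,2)
    d=c["depth"];X=np.dstack([p[...,0]*d,p[...,1]*d,d])
    return (X-c["t"])@c["R"]
def box(c,u0,u1,v0,v1,zlo,zhi,sat=60):
    W=cloud(c);col=c["color"].astype(int);m=(W[...,2]>zlo)&(W[...,2]<zhi)&(np.ptp(col,axis=2)<sat)&(c["depth"]>0)
    k=np.zeros_like(m);k[v0:v1,u0:u1]=1;P=W[m&k]
    r=cv2.minAreaRect(P[:,:2].astype(np.float32));return r,np.median(P[:,2]),len(P)
if __name__=="__main__":
    print("top A",box(T,195,245,215,285,.04,.07));print("top B",box(T,215,265,130,200,.04,.07))
    print("sc A",box(S,395,440,220,280,.04,.07));print("sc B",box(S,375,420,280,345,.04,.07))
    for n,u,v in[("holder",140,217),("step",508,227)]: print(n,pix2world(T,u,v))
    W=cloud(T)
    P=W[(W[...,2]>.065)&(W[...,2]<.08)];
    # case body rim pts
    k=np.zeros((480,640),bool);k[170:270,305:450]=1;m=k&(W[...,2]>.06)&(W[...,2]<.078)
    P=W[m];print("rim",cv2.minAreaRect(P[:,:2].astype(np.float32)),np.median(P[:,2]))
    a=cv2.resize(T["color"][110:290,90:290,::-1],(800,720)[:2]) if 0 else None
    t=cv2.resize(T["color"][120:270,190:490,::-1],None,fx=2.6,fy=2.6,interpolation=3)
    cv2.imwrite("pics/crop1.png",t)
E
python3 m.py
```

```text
top A (((0.4314091205596924, 0.22222305834293365), (0.1121295616030693, 0.05764460191130638), 13.160740852355957), np.float64(0.05190336838537816), 1249)
top B (((0.632898211479187, 0.18645453453063965), (0.11083885282278061, 0.056979645043611526), 16.531164169311523), np.float64(0.052273734800067174), 1161)
sc A (((0.43603232502937317, 0.22289563715457916), (0.11500804871320724, 0.05507810041308403), 13.736246109008789), np.float64(0.05167959056555214), 737)
sc B (((0.6373987793922424, 0.1870189607143402), (0.11487821489572525, 0.05696571618318558), 14.87464714050293), np.float64(0.051597918764736364), 933)
holder [0.50319196 0.40378407 0.07005294]
step [ 0.49775694 -0.44300993  0.04611497]
rim ((0.513973593711853, -0.136432945728302), (0.28177374601364136, 0.16694827377796173), 80.55155944824219) 0.06998826692117696
```

View pics/crop1.png

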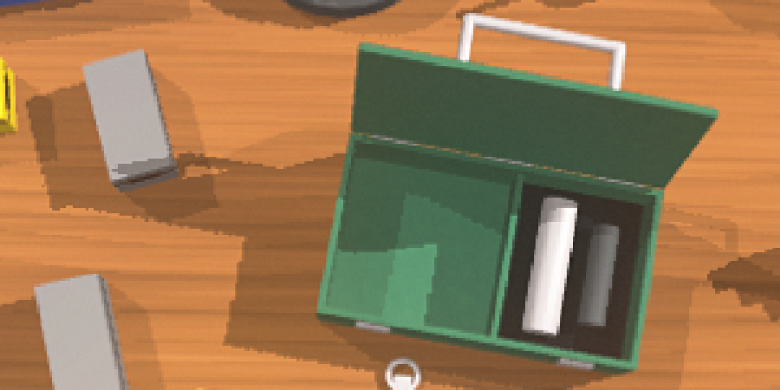

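The crop confirms it: two plain grey boxes on the left, and the case's free bay (green floor) on the left of the divider. Next I measure the lid, handle and case, and write a move helper.

```bash
cat > l.py <<'E'
from m import *
import sys
if len(sys.argv)>1:
    T=optics.camera("top");S=optics.camera("scene")
yaw=np.radians(-9.45);ex=np.array([np.cos(yaw),np.sin(yaw),0]);ey=np.array([-ex[1],ex[0],0])
for n,c,w in(("top",T,(320,470,130,190)),("scene",S,(195,345,205,300))):
    W=cloud(c);k=np.zeros((480,640),bool);k[w[2]:w[3],w[0]:w[1]]=1
    col=c["color"].astype(int);g=col[...,1]-col[...,0]>15
    P=W[k&g&(W[...,2]>.09)&(W[...,2]<.25)];m=P.mean(0);_,s,V=np.linalg.svd(P-m);nn=V[2];nn*=np.sign(nn@ex)
    yawn=np.degrees(np.arctan2(nn[1],nn[0]));th=np.arctan2(np.hypot(nn[0],nn[1]),nn[2])
    # plane position at z=.0705 at case y=0
    print(n,"lid n",nn.round(3),"yaw",yawn.round(2),"theta",th.round(3),"d",(nn@m).round(4),len(P),"ey range",np.percentile(P@ey,[1,99]).round(4))
    k=np.zeros((480,640),bool)
    w2=(355,445,115,160) if n=="top" else (215,290,235,275)
    k[w2[2]:w2[3],w2[0]:w2[1]]=1
    B=W[k&(col.min(2)>150)&(W[...,2]>.1)];print(" handle n",len(B),"top z pts",np.median(B,axis=0).round(3),"ey range",np.percentile(B@ey,[2,50,98]).round(4))
    k=np.zeros((480,640),bool);
    if n=="top":k[170:270,305:450]=1
    else:k[205:300,195:345]=1
    F=W[k&g&(W[...,2]>.062)&(W[...,2]<.076)]; print(" rim ey",np.percentile(F@ey,[.5,99.5]).round(4),"ex",np.percentile(F@ex,[.5,99.5]).round(4))
E
python3 l.py
cat > go.py <<'E'
# usage: go.py x y z yawdeg  -> shift in tool axes + turn about tool z
import sys;from h import *
from scipy.spatial.transform import Rotation as Ro
o=get_obs();R=Ro.from_quat(o["ee_rot"]).as_matrix();x,y,z,a=map(float,sys.argv[1:5])
d=R.T@(np.array([x,y,z])-o["position"]);a=np.radians(a)
Rt=np.array([[np.cos(a),np.sin(a),0],[np.sin(a),-np.cos(a),0],[0,0,-1]])
print("pos",o["position"].round(4),"yaw",np.degrees(np.arctan2(R[1,0],R[0,0])).round(2),"t",o["clock"],"w",round(o["grip_width"],3),"F",o["ft_force"].round(2))
print("shift",d.round(4),"rot",Ro.from_matrix(R.T@Rt).as_rotvec().round(4),"len",np.linalg.norm(d).round(3))
E
python3 go.py .42 -.2 .3 14; python3 go.py .434 .222 .2 14
```

```text
top lid n [ 0.972 -0.16  -0.173] yaw -9.37 theta 1.744 d 0.5877 3082 ey range [-0.1838  0.0824]
 handle n 352 top z pts [ 0.663 -0.156  0.206] ey range [-0.1129 -0.0436  0.0137]
 rim ey [-0.1891  0.0899] ex [0.4492 0.6118]
scene lid n [ 0.976 -0.162 -0.144] yaw -9.41 theta 1.715 d 0.604 2406 ey range [-0.1833  0.0905]
 handle n 311 top z pts [ 0.667 -0.158  0.205] ey range [-0.1126 -0.0465  0.0134]
 rim ey [-0.1889  0.0922] ex [0.4516 0.6211]
pos [ 0.1587 -0.6042  0.2556] yaw 14.72 t 0.1 w 1.004 F [-0.45 -0.48  0.2 ]
shift [ 0.3554 -0.3246 -0.044 ] rot [-0.0012  0.      0.0125] len 0.483
pos [ 0.1587 -0.6042  0.2556] yaw 14.72 t 0.1 w 1.004 F [-0.45 -0.48  0.2 ]
shift [ 0.4762 -0.7291  0.0565] rot [-0.0012  0.      0.0125] len 0.873
```

The lid is at about 1.73 rad. The hinge sits at 0.611 along the case's x and the case yaw is -9.4°, so the bay centre is at about (0.526, -0.075). I'll move to box A first.

>>> jog_arm(increments=[[0.148,-0.135,-0.018,0,0,0,1],[0.148,-0.135,-0.018,0,0,0,1],[0.148,-0.135,-0.018,0,0,0,1],[0.148,-0.135,-0.018,0,0,0,1],[0.148,-0.135,-0.018,0,0,0,1]], grip_force=40)

```text
clock: 0.52
position: [0.269, -0.4336, 0.2743]
ee_rot: [0.992, 0.129, -0.0, -0.0]
ft_force: [0.1, -0.9, 1.0]
grip_width: 0.999
grasp_force: 0.0
```

>>> jog_arm(increments=[[0.148,-0.135,-0.018,0,0,0,1],[0.148,-0.135,-0.018,0,0,0,1],[0.148,-0.135,-0.018,0,0,0,1],[0.148,-0.135,-0.018,0,0,0,1],[0.148,-0.135,-0.018,0,0,0,1]])

```text
clock: 0.93
position: [0.3776, -0.2653, 0.2925]
ee_rot: [0.992, 0.129, 0.0, 0.0]
ft_force: [1.2, -0.5, 0.5]
grip_width: 0.999
grasp_force: 0.0
```

```bash
python3 go.py .434 .222 .2 14
```

```text
pos [ 0.3776 -0.2653  0.2925] yaw 14.81 t 0.9333 w 0.999 F [ 1.2  -0.55  0.47]
shift [ 0.1791 -0.4567  0.0925] rot [ 0.0002 -0.0001  0.0142] len 0.499
```

>>> jog_arm(increments=[[0.065,-0.18,0,0,0,0,1],[0.065,-0.18,0,0,0,0,1],[0.065,-0.18,0,0,0,0,1],[0.065,-0.18,0,0,0,0,1],[0.065,-0.18,0,0,0,0,1]])

```text
clock: 1.35
position: [0.3935, -0.0733, 0.2923]
ee_rot: [0.992, 0.13, -0.0, 0.0]
ft_force: [-0.2, 0.1, 0.4]
grip_width: 0.998
grasp_force: 0.0
```

>>> jog_arm(increments=[[0.065,-0.18,0.05,0,0,0,1],[0.065,-0.18,0.05,0,0,0,1],[0.065,-0.18,0.05,0,0,0,1],[0.065,-0.18,0.05,0,0,0,1],[0.065,-0.18,0.05,0,0,0,1]])

```text
clock: 1.77
position: [0.41, 0.1163, 0.2417]
ee_rot: [0.992, 0.129, 0.0, 0.0]
ft_force: [0.2, -0.5, 0.2]
grip_width: 1.004
grasp_force: 0.0
```

>>> jog_arm(increments=[[0.049,-0.096,0.07,0,0,0.014,1],[0.049,-0.096,0.07,0,0,0.014,1],[0.049,-0.096,0.07,0,0,0.014,1],[0.049,-0.096,0.07,0,0,0.014,1],[0.049,-0.096,0.07,0,0,0.014,1]])

```text
clock: 2.18
position: [0.4321, 0.2203, 0.1701]
ee_rot: [0.992, 0.123, -0.003, -0.001]
ft_force: [-0.5, 0.6, 0.3]
grip_width: 1.004
grasp_force: 0.0
```

```bash
python3 go.py .434 .222 .038 14
python3 - <<'E'
from h import *
c=optics.camera("top");cv2.imwrite("pics/top1.png",c["color"][110:310,130:400,::-1].repeat(2,0).repeat(2,1))
E
```

```text
pos [0.4321 0.2203 0.1701] yaw 14.17 t 2.1833 w 1.004 F [-0.53  0.58  0.25]
shift [ 0.0029 -0.0007  0.1321] rot [-0.0034  0.0052  0.0029] len 0.132
```

View pics/top1.png

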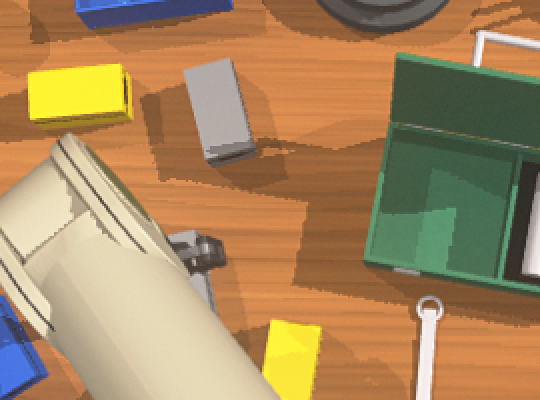

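The picture shows the gripper over box A at crop (200,250). I'll check the arm's clearance to the holder before lowering.

Run:
```python
from m import *
for n in("top","scene"):
    c=optics.camera(n);W=cloud(c);k=(c["depth"]>0)&(np.hypot(W[...,0]-.503,W[...,1]-.404)<.09)&(W[...,2]>.02)
    z=W[k][:,2];print(n,len(z),np.histogram(z,bins=[.02,.06,.1,.13,.2,.3,.4,.5,.7,.9]))
    k=(c["depth"]>0)&(np.hypot(W[...,0]-.503,W[...,1]-.404)<.06)&(W[...,2]>.02)&(W[...,2]<.14);print(np.median(W[k],0))
    k=(W[...,2]>.14)&(c["depth"]>0)&(W[...,0]>.15)&(W[...,1]>.2);P=W[k]; 
    if len(P): print("arm low z by y bins",[(round(y,2),P[(P[:,1]>y)&(P[:,1]<y+.05)][:,2].min().round(3)) for y in np.arange(.2,.6,.05) if ((P[:,1]>y)&(P[:,1]<y+.05)).any()])
```

```text
top 0 (array([0, 0, 0, 0, 0, 0, 0, 0, 0]), array([0.02, 0.06, 0.1 , 0.13, 0.2 , 0.3 , 0.4 , 0.5 , 0.7 , 0.9 ]))
[nan nan nan]
arm low z by y bins [(np.float64(0.2), np.float64(0.471)), (np.float64(0.25), np.float64(0.498)), (np.float64(0.5), np.float64(0.14)), (np.float64(0.55), np.float64(0.14))]
scene 488 (array([282, 153,  53,   0,   0,   0,   0,   0,   0]), array([0.02, 0.06, 0.1 , 0.13, 0.2 , 0.3 , 0.4 , 0.5 , 0.7 , 0.9 ]))
[0.51349015 0.41471173 0.05364921]
arm low z by y bins [(np.float64(0.2), np.float64(0.216)), (np.float64(0.25), np.float64(0.16)), (np.float64(0.5), np.float64(0.14)), (np.float64(0.55), np.float64(0.14))]
  return _methods._mean(a, axis=axis, dtype=dtype,
  ret = um.true_divide(
```

Clear: the arm stays at y < 0.3 there. Now descend and grip box A.

>>> jog_arm(increments=[[0.003,-0.001,0.03,0,0,0,1],[0.003,-0.001,0.07,0,0,0,1],[0.003,-0.001,0.105,0,0,0,1],[0.003,-0.001,0.132,0,0,0,1],[0.003,-0.001,0.132,0,0,0,1]])

```text
clock: 2.75
position: [0.435, 0.2166, 0.0373]
ee_rot: [0.993, 0.12, -0.002, 0.002]
ft_force: [-0.8, -0.9, -0.5]
grip_width: 1.004
grasp_force: 0.0
```

>>> jog_arm(increments=[[0,0,0,0,0,0,-1],[0,0,0,0,0,0,-1],[0,0,0,0,0,0,-1],[0,0,0,0,0,0,-1],[0,0,0,0,0,0,-1]], grip_force=60)

```text
clock: 3.17
position: [0.4383, 0.221, 0.0433]
ee_rot: [0.993, 0.121, 0.002, -0.0]
ft_force: [-2.5, 1.4, 11.1]
grip_width: 0.648
grasp_force: 63.0
```

>>> jog_arm(increments=[[0,0,0,0,0,0,-1],[0,0,-0.01,0,0,0,-1],[0,0,-0.03,0,0,0,-1],[0,0,-0.05,0,0,0,-1],[0,0,-0.05,0,0,0,-1]])

```text
clock: 3.58
position: [0.4383, 0.2208, 0.0945]
ee_rot: [0.993, 0.121, 0.003, -0.0]
ft_force: [1.9, -0.0, -5.9]
grip_width: 0.646
grasp_force: 68.0
```

>>> jog_arm(increments=[[0,0,0,0,0,0,-1],[0,0,0,0,0,0,-1],[0,0,0,0,0,0,-1],[0,0,0,0,0,0,-1],[0,0,0,0,0,0,-1]])

```text
clock: 4.0
position: [0.436, 0.2198, 0.0896]
ee_rot: [0.993, 0.121, -0.001, 0.0]
ft_force: [-0.6, 0.3, -7.2]
grip_width: 0.651
grasp_force: 68.0
```

```bash
python3 go.py .5258 -.0754 .2 -9.4; python3 -c "
from h import *
print(get_obs())"
```

```text
pos [0.436  0.2198 0.0896] yaw 13.92 t 4.0 w 0.651 F [-0.61  0.29 -7.21]
shift [ 0.016   0.3082 -0.1104] rot [3.00e-04 1.30e-03 4.07e-01] len 0.328
{'clock': 4.0, 'joint_pos': array([ 0.31089713,  0.36645576, -0.98323831,  1.95655792,  0.35999012,
        1.00700453, -2.1669441 ]), 'joint_velocities': array([ 4.44939478e-04, -3.87920705e-03, -1.90882899e-03, -5.19929877e-03,
        1.26065836e-05, -9.39234629e-04,  1.90894950e-03]), 'tau': array([ 9.27524222e-02, -4.40296340e+01, -1.14227200e+01, -3.43812132e+01,
        1.22396296e-02,  4.25173435e-02, -3.99436452e-03]), 'position': array([0.43600715, 0.21983886, 0.08957868]), 'ee_rot': array([ 9.92630025e-01,  1.21182557e-01, -6.44261059e-04,  8.28989033e-05]), 'ft_force': array([-0.60545822,  0.28794223, -7.21444955]), 'torque': array([ 0.01675723, -0.05173135,  0.03154817]), 'grasp_force': 68.02150011062622, 'grip_width': 0.6514620422925167}
```

Box A pulls with 7.2 N, about 0.73 kg, so it is the heavy one. I'll carry it to the bay.

>>> jog_arm(increments=[[0,0.0,-0.035,0,0,0,-1],[0,0.02,-0.07,0,0,0,-1],[0.004,0.055,-0.09,0,0,0,-1],[0.008,0.09,-0.09,0,0,0,-1],[0.01,0.12,-0.09,0,0,0,-1]])

```text
clock: 4.42
position: [0.4764, 0.1039, 0.1815]
ee_rot: [0.993, 0.121, 0.001, 0.001]
ft_force: [0.9, -0.7, -7.7]
grip_width: 0.646
grasp_force: 70.7
```

>>> jog_arm(increments=[[0,0.03,0,0,0,0.08,-1],[0,0.065,0,0,0,0.16,-1],[0.002,0.1,-0.01,0,0,0.24,-1],[0.004,0.13,-0.02,0,0,0.32,-1],[0.006,0.15,-0.02,0,0,0.4,-1]])

```text
clock: 4.83
position: [0.518, -0.0419, 0.2014]
ee_rot: [0.997, -0.082, 0.001, 0.001]
ft_force: [0.5, -0.6, -6.9]
grip_width: 0.638
grasp_force: 70.7
```

```bash
python3 go.py .5258 -.0754 .13 -9.4
```

```text
pos [ 0.518  -0.0419  0.2014] yaw -9.41 t 4.8333 w 0.638 F [ 0.54 -0.61 -6.85]
shift [0.0131 0.0316 0.0715] rot [ 0.001  -0.0017 -0.0002] len 0.079
```

>>> jog_arm(increments=[[0.006,0.016,0,0,0,0,-1],[0.012,0.0316,0.01,0,0,0,-1],[0.012,0.0316,0.04,0,0,0,-1],[0.012,0.0316,0.07,0,0,0,-1],[0.012,0.0316,0.07,0,0,0,-1]])

```text
clock: 5.25
position: [0.5199, -0.0713, 0.1239]
ee_rot: [0.997, -0.078, -0.005, -0.001]
ft_force: [-3.3, 0.2, -8.4]
grip_width: 0.648
grasp_force: 70.2
```

>>> jog_arm(increments=[[0,0,0,0,0,0,-1],[0,0,0,0,0,0,-1]])

```text
clock: 5.42
position: [0.5243, -0.0708, 0.1311]
ee_rot: [0.997, -0.078, 0.0, -0.0]
ft_force: [0.6, -0.8, -5.7]
grip_width: 0.644
grasp_force: 70.3
```

```bash
python3 go.py .5258 -.0754 .05 -9.4;  python3 - <<'E'
from h import *
c=optics.camera("top");cv2.imwrite("pics/top2.png",cv2.resize(c["color"][100:290,270:490,::-1],None,fx=3,fy=3))
E
```

```text
pos [ 0.5243 -0.0708  0.1311] yaw -8.93 t 5.4167 w 0.644 F [ 0.57 -0.82 -5.71]
shift [0.0021 0.0044 0.0811] rot [-0.0005 -0.0007  0.0082] len 0.081
```

View pics/top2.png

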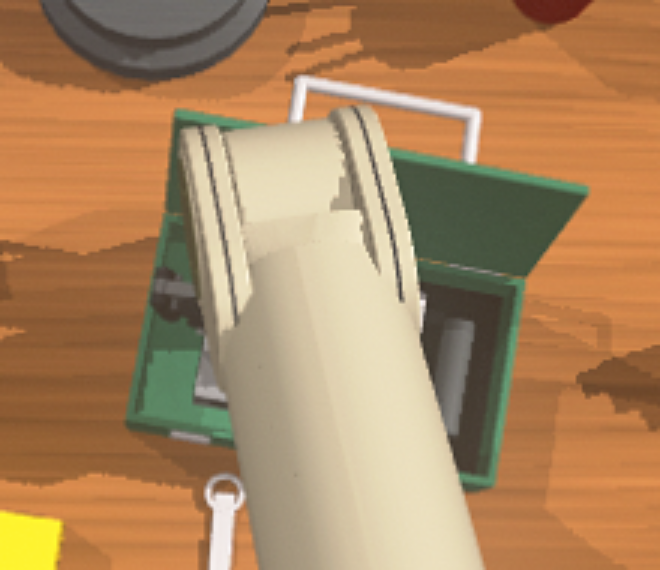

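Box A hangs over the free bay, with its edge at (215,380) and the finger at (175,290) inside the wall. I'll lower it gently.

>>> jog_arm(increments=[[0.002,0.004,0.02,0,0,0.008,-1],[0.002,0.004,0.04,0,0,0.008,-1],[0.002,0.004,0.055,0,0,0.008,-1],[0.002,0.004,0.065,0,0,0.008,-1],[0.002,0.004,0.07,0,0,0.008,-1]])

```text
clock: 5.88
position: [0.5254, -0.0756, 0.0603]
ee_rot: [0.997, -0.082, 0.0, 0.0]
ft_force: [-0.5, -0.2, -6.1]
grip_width: 0.645
grasp_force: 70.5
```

>>> jog_arm(increments=[[0,0,0.004,0,0,0,-1],[0,0,0.008,0,0,0,-1],[0,0,0.01,0,0,0,-1],[0,0,0.01,0,0,0,-1],[0,0,0.01,0,0,0,-1]])

```text
clock: 6.3
position: [0.5255, -0.0756, 0.0507]
ee_rot: [0.997, -0.083, 0.0, 0.0]
ft_force: [0.4, -0.3, -6.2]
grip_width: 0.643
grasp_force: 70.6
```

>>> jog_arm(increments=[[0,0,0.003,0,0,0,-1],[0,0,0.006,0,0,0,-1],[0,0,0.006,0,0,0,-1]])

```text
clock: 6.55
position: [0.5261, -0.0757, 0.0492]
ee_rot: [0.997, -0.083, 0.0, 0.002]
ft_force: [-27.8, -0.6, 58.4]
grip_width: 0.646
grasp_force: 78.6
```

Touching the floor with 58 N. I'll back off and release.

>>> jog_arm(increments=[[0,0,-0.004,0,0,0,-1],[0,0,-0.004,0,0,0,0.5],[0,0,-0.004,0,0,0,0.9],[0,0,-0.004,0,0,0,0.9],[0,0,-0.004,0,0,0,0.9]])

```text
clock: 6.97
position: [0.5254, -0.0756, 0.0482]
ee_rot: [0.997, -0.083, 0.0, -0.0]
ft_force: [-0.9, -0.6, 0.7]
grip_width: 0.951
grasp_force: 0.0
```

Box A is released, so I raise the tool straight up.

>>> jog_arm(increments=[[0,0,-0.015,0,0,0,0.9],[0,0,-0.045,0,0,0,0.9],[0,0,-0.085,0,0,0,0.9],[0,0,-0.125,0,0,0,0.9],[-0.01,0,-0.165,0,0,0,0.9]])

```text
clock: 7.38
position: [0.5158, -0.0739, 0.2149]
ee_rot: [0.997, -0.082, 0.0, -0.001]
ft_force: [1.1, -1.2, 0.4]
grip_width: 0.951
grasp_force: 0.0
```

>>> jog_arm(increments=[[0,0,-0.04,0,0,0,0.0],[0,0,-0.08,0,0,0,0.0],[0,0,-0.12,0,0,0,0.0],[0,0,-0.13,0,0,0,0.0],[0,0,-0.13,0,0,0,0.0]])

```text
clock: 7.8
position: [0.5166, -0.0738, 0.3466]
ee_rot: [0.997, -0.082, 0.003, 0.0]
ft_force: [0.1, 0.2, -1.5]
grip_width: 0.498
grasp_force: 0.0
```

```bash
python3 - <<'E'
from m import *
c=optics.camera("scene");cv2.imwrite("pics/sc2.png",cv2.resize(c["color"][190:320,180:430,::-1],None,fx=3,fy=3))
# box in bay
print(box(c,240,345,210,300,.05,.064,30))
E
python3 go.py .6765 -.1609 .32 80.6;python3 go.py .6765 -.1609 .32 -99.4; python3 -c "
from h import *
print(get_obs()['joint_pos'])"
```

```text
(((0.530089259147644, -0.11950121819972992), (0.2495494931936264, 0.14631210267543793), 81.6429672241211), np.float64(0.05702218139056251), 557)
pos [ 0.5159 -0.0739  0.3441] yaw -9.47 t 7.85 w 0.499 F [ 0.89 -0.71 -0.56]
shift [0.1727 0.0594 0.0245] rot [ 0.002  -0.0016 -1.572 ] len 0.184
pos [ 0.5159 -0.0739  0.3441] yaw -9.47 t 7.85 w 0.499 F [ 0.89 -0.71 -0.56]
shift [0.1727 0.0594 0.0245] rot [-0.0016 -0.002   1.5696] len 0.184
[ 0.82937823  0.14064463 -0.84886343  1.55485981  0.10640429  1.49165606
 -1.75883279]
```

View pics/sc2.png

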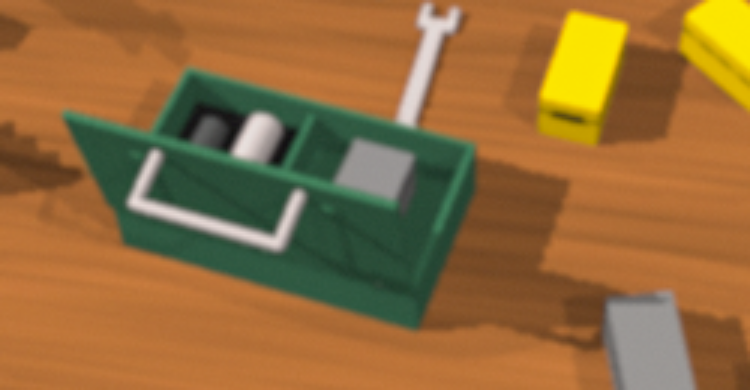

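Box A lies flat in the bay, at (375,175) in the crop, and the light box B stands outside at (650,340). The lid's handle bar runs from (135,205) to (280,245). I'll turn the tool so it closes across the bar.

>>> jog_arm(increments=[[0,0,0,0,0,0.12,0],[0,0,0,0,0,0.24,0],[0,0,0,0,0,0.36,0],[0,0,0,0,0,0.48,0],[0,0,0,0,0,0.6,0]])

```text
clock: 8.27
position: [0.5148, -0.074, 0.3412]
ee_rot: [0.927, -0.376, -0.001, 0.0]
ft_force: [-0.0, 0.7, 1.0]
grip_width: 0.503
grasp_force: 0.0
```

>>> jog_arm(increments=[[0,0,0,0,0,0.12,0],[0,0,0,0,0,0.24,0],[0,0,0,0,0,0.36,0],[0,0,0,0,0,0.48,0],[0,0,0,0,0,0.6,0]])

```text
clock: 8.68
position: [0.5156, -0.0775, 0.3287]
ee_rot: [0.868, -0.497, -0.01, 0.015]
ft_force: [-0.0, -0.4, -0.2]
grip_width: 0.499
grasp_force: 0.0
```

>>> jog_arm(increments=[[0,0,0,0,0,0.12,0],[0,0,0,0,0,0.24,0],[0,0,0,0,0,0.37,0],[0,0,0,0,0,0.37,0],[0,0,0,0,0,0.37,0]])

```text
clock: 9.1
position: [0.518, -0.0813, 0.3146]
ee_rot: [0.847, -0.53, -0.024, 0.026]
ft_force: [0.7, 0.4, -1.5]
grip_width: 0.499
grasp_force: 0.0
```

```bash
cat > bar.py <<'E'
from m import *
yaw=np.radians(-9.4);ex=np.array([np.cos(yaw),np.sin(yaw),0]);ey=np.array([-ex[1],ex[0],0])
S=optics.camera("scene");W=cloud(S);col=S["color"].astype(int)
k=np.zeros((480,640),bool);k[235:285,210:290]=1
B=W[k&(col.min(2)>140)&(W[...,2]>.1)];s=B@ey;m=s.mean()
C=B[abs(s+.0495)<.045];print("bar visible ex",np.percentile(C@ex,[10,50,90]).round(4),"z",np.percentile(C[:,2],[10,50,90]).round(4),"ey range",np.percentile(s,[2,98]).round(4))
E
python3 bar.py; python3 l.py live; python3 go.py .6765 -.1609 .32 -99.4
```

```text
bar visible ex [0.6837 0.6885 0.6909] z [0.1986 0.2033 0.2075] ey range [-0.1156  0.0138]
top lid n [ 0.97  -0.161 -0.184] yaw -9.41 theta 1.756 d 0.5849 162 ey range [-0.1879  0.0873]
 handle n 2602 top z pts [ 0.501 -0.076  0.684] ey range [-0.032   0.0071  0.0442]
 rim ey [-0.1894  0.0899] ex [0.4495 0.6088]
scene lid n [ 0.976 -0.162 -0.145] yaw -9.4 theta 1.717 d 0.6036 2387 ey range [-0.1829  0.0903]
 handle n 319 top z pts [ 0.667 -0.158  0.205] ey range [-0.1132 -0.0451  0.0143]
 rim ey [-0.1879  0.0918] ex [0.4527 0.6212]
pos [ 0.5184 -0.0798  0.315 ] yaw -63.83 t 9.25 w 0.498 F [-0.64 -0.03  0.31]
shift [ 0.1424 -0.1054 -0.0141] rot [ 0.0711 -0.0101  0.621 ] len 0.178
```

```bash
python3 -c "
from h import *
print(get_obs()['joint_pos'].round(3))"
```

```text
[-0.271  0.124  0.357  1.602 -0.018  1.489 -2.597]
```

Joint 7 hit its range, so I'll turn the other way, to yaw +80.6°. First I level the tool on the way back.

```bash
python3 go.py .5184 -.08 .33 -34
```

```text
pos [ 0.5184 -0.0798  0.315 ] yaw -63.83 t 9.25 w 0.498 F [-0.64 -0.03  0.31]
shift [-0.      0.0011 -0.0149] rot [ 0.065   0.0298 -0.52  ] len 0.015
```

>>> jog_arm(increments=[[0,0.001,-0.015,0.065,0.03,-0.1,0],[0,0.001,-0.015,0.065,0.03,-0.21,0],[0,0.001,-0.015,0.065,0.03,-0.32,0],[0,0.001,-0.015,0.065,0.03,-0.43,0],[0,0.001,-0.015,0.065,0.03,-0.52,0]])

```text
clock: 9.67
position: [0.5183, -0.0817, 0.3312]
ee_rot: [0.957, -0.291, 0.001, -0.001]
ft_force: [-1.1, 0.1, 0.9]
grip_width: 0.499
grasp_force: 0.0
```

```bash
python3 go.py .56 -.12 .34 0; python3 -c "
from h import *
print(get_obs()['joint_pos'].round(3))"
```

```text
pos [ 0.5183 -0.0817  0.3312] yaw -33.82 t 9.6667 w 0.499 F [-1.08  0.15  0.88]
shift [ 0.0559  0.0086 -0.0087] rot [-0.0014 -0.0021 -0.5903] len 0.057
[-0.24   0.068  0.329  1.622 -0.023  1.452 -2.07 ]
```

>>> jog_arm(increments=[[0,0,0,0,0,-0.12,0],[0,0,0,0,0,-0.24,0],[0,0,0,0,0,-0.36,0],[0,0,0,0,0,-0.48,0],[0,0,0,0,0,-0.6,0]])

```text
clock: 10.08
position: [0.5184, -0.0817, 0.3311]
ee_rot: [1.0, 0.005, 0.001, -0.0]
ft_force: [-0.3, 0.4, 0.8]
grip_width: 0.5
grasp_force: 0.0
```

>>> jog_arm(increments=[[0,0,0,0,0,-0.12,0],[0,0,0,0,0,-0.24,0],[0,0,0,0,0,-0.36,0],[0,0,0,0,0,-0.48,0],[0,0,0,0,0,-0.6,0]])

```text
clock: 10.5
position: [0.5184, -0.0817, 0.3311]
ee_rot: [0.954, 0.3, 0.001, 0.0]
ft_force: [-0.3, 0.4, -1.0]
grip_width: 0.502
grasp_force: 0.0
```

>>> jog_arm(increments=[[0,0,0,0,0,-0.12,0],[0,0,0,0,0,-0.24,0],[0,0,0,0,0,-0.36,0],[0,0,0,0,0,-0.48,0],[0,0,0,0,0,-0.6,0]])

```text
clock: 10.92
position: [0.5184, -0.0817, 0.3311]
ee_rot: [0.823, 0.569, 0.001, 0.0]
ft_force: [0.1, -0.4, -1.4]
grip_width: 0.501
grasp_force: 0.0
```

```bash
python3 go.py .6681 -.1613 .30 80.6; python3 -c "
from h import *
print(get_obs()['joint_pos'].round(3))
yaw=np.radians(-9.4);ex=np.array([np.cos(yaw),np.sin(yaw)]);ey=np.array([-ex[1],ex[0]]);print(.6855*ex-.0495*ey)"
```

```text
pos [ 0.5184 -0.0817  0.3311] yaw 69.31 t 10.9167 w 0.501 F [ 0.13 -0.35 -1.35]
shift [-0.0216  0.1681  0.0314] rot [ 0.002 -0.001 -0.197] len 0.172
[-0.182  0.07   0.268  1.62  -0.019  1.452 -0.274]
[ 0.66821058 -0.16079527]
```

>>> jog_arm(increments=[[-0.005,0.04,0,0,0,-0.05,-0.25],[-0.01,0.08,0.005,0,0,-0.1,-0.25],[-0.015,0.12,0.015,0,0,-0.15,-0.25],[-0.022,0.155,0.025,0,0,-0.197,-0.25],[-0.022,0.168,0.031,0,0,-0.197,-0.25]])

```text
clock: 11.33
position: [0.669, -0.1662, 0.2967]
ee_rot: [0.765, 0.645, 0.0, -0.001]
ft_force: [-0.0, -0.0, -0.7]
grip_width: 0.375
grasp_force: 0.0
```

>>> jog_arm(increments=[[0,0,0,0,0,0,-0.25],[0,0,0,0,0,0,-0.25]])

```text
clock: 11.5
position: [0.6673, -0.1634, 0.2989]
ee_rot: [0.765, 0.644, 0.001, -0.001]
ft_force: [-0.4, 0.0, 0.3]
grip_width: 0.374
grasp_force: 0.0
```

```bash
python3 go.py .6682 -.1608 .206 80.6; python3 bar.py;  python3 - <<'E'
from h import *
c=optics.camera("scene");cv2.imwrite("pics/sc3.png",cv2.resize(c["color"][180:320,170:370,::-1],None,fx=4,fy=4))
E
```

```text
pos [ 0.6673 -0.1634  0.2989] yaw 80.15 t 11.5 w 0.374 F [-0.36  0.01  0.33]
shift [0.0025 0.0005 0.0929] rot [-0.0005 -0.003  -0.0078] len 0.093
bar visible ex [0.6838 0.6886 0.6915] z [0.1998 0.2035 0.2073] ey range [-0.1132  0.0135]
```

View pics/sc3.png

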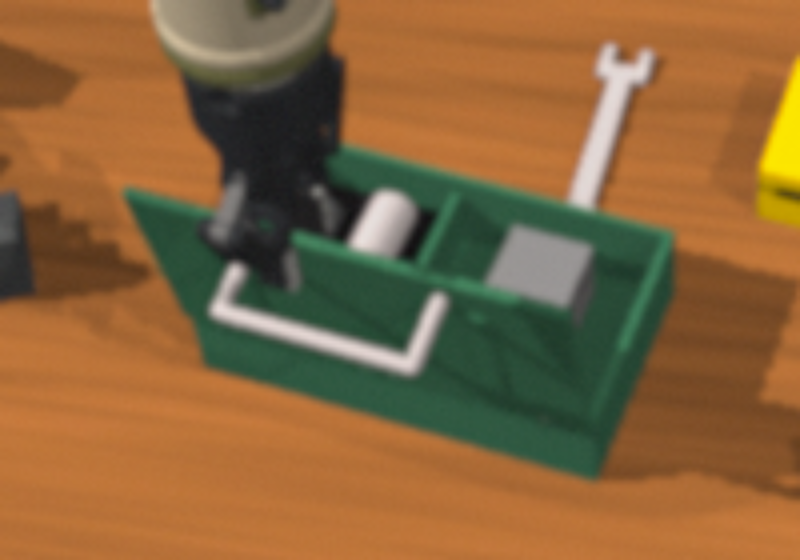

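The gripper stands above the bar, seen from the far side. Lowering it over the bar at TCP z = 0.206.

>>> jog_arm(increments=[[0.002,-0.001,0.025,0,0,-0.008,-0.25],[0.002,-0.001,0.05,0,0,-0.008,-0.25],[0.002,-0.001,0.075,0,0,-0.008,-0.25],[0.002,-0.001,0.092,0,0,-0.008,-0.25],[0.002,-0.001,0.092,0,0,-0.008,-0.25]])

```text
clock: 12.02
position: [0.6677, -0.1593, 0.2101]
ee_rot: [0.762, 0.648, 0.003, 0.002]
ft_force: [-0.2, -0.5, 0.6]
grip_width: 0.376
grasp_force: 0.0
```

```bash
python3 go.py .6682 -.1608 .206 80.6; python3 bar.py;  python3 - <<'E'
from h import *
c=optics.camera("scene");cv2.imwrite("pics/sc4.png",cv2.resize(c["color"][200:300,180:320,::-1],None,fx=5,fy=5))
E
```

```text
pos [ 0.6677 -0.1593  0.2101] yaw 80.77 t 12.0167 w 0.376 F [-0.19 -0.52  0.57]
shift [-0.0014  0.0007  0.0041] rot [ 0.0065 -0.0026  0.0029] len 0.004
bar visible ex [0.6349 0.6895 0.6939] z [0.2018 0.2063 0.2409] ey range [-0.1141  0.0132]
```

View pics/sc4.png

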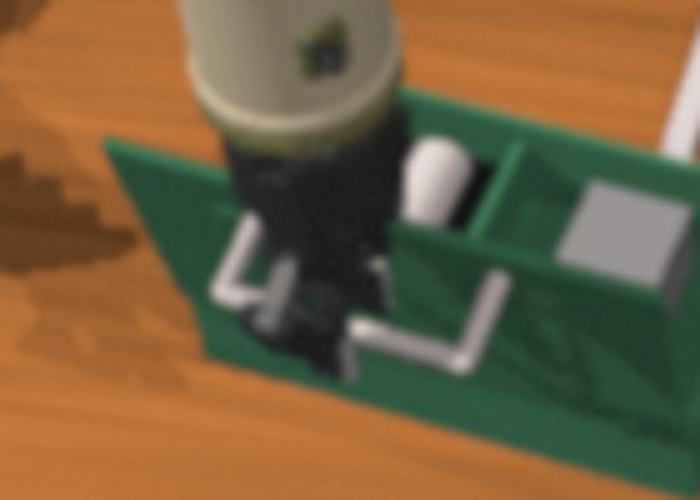

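The far finger is in front of the bar at crop (300,310), so the bar lies between the pads. Closing now.

>>> jog_arm(increments=[[0,0,0.003,0,0,0,-1],[0,0,0.003,0,0,0,-1],[0,0,0.003,0,0,0,-1],[0,0,0.003,0,0,0,-1],[0,0,0.003,0,0,0,-1]], grip_force=40)

```text
clock: 12.53
position: [0.6678, -0.1598, 0.2069]
ee_rot: [0.762, 0.648, 0.002, 0.001]
ft_force: [2.0, -0.2, 5.0]
grip_width: 0.098
grasp_force: 39.2
```

```bash
python3 go.py .6682 -.1608 .206 80.6
python3 - <<'E'
from h import *
o=get_obs();yaw=np.radians(-9.4);ex=np.array([np.cos(yaw),np.sin(yaw),0]);p=o["position"]-[0,0,.006]
print("grasp ex",p@ex,"z",p[2],o["grasp_force"])
h=np.array([.611,.0705]);r=np.array([p@ex,p[2]])-h;L=np.hypot(.14,.053);al=np.arctan2(.053,.14)
ang=np.arctan2(r[1],-r[0]);print("r",np.hypot(*r),L,"theta",ang-al)  # check sign below
def bar(t): return h+np.array([-.14*np.cos(t)+.053*np.sin(t),.14*np.sin(t)+.053*np.cos(t)])
for t in np.r_[1.73,np.arange(1.7,-.01,-.1)]:print(round(t,2),(bar(t)-bar(1.73)).round(4))
E
```

```text
pos [ 0.6678 -0.1598  0.2069] yaw 80.73 t 12.5333 w 0.098 F [ 2.   -0.2   5.03]
shift [-0.0009  0.0006  0.0009] rot [ 0.0043 -0.0016  0.0023] len 0.001
grasp ex 0.6849312914215553 z 0.20093522975139794 39.18105661869049
r 0.14993060065096417 0.14969635934116768 theta 1.724551650299278
1.73 [0. 0.]
1.7 [-0.0039  0.0022]
1.6 [-0.0175  0.0086]
1.5 [-0.0316  0.0136]
1.4 [-0.0461  0.0171]
1.3 [-0.0609  0.0192]
1.2 [-0.0759  0.0199]
1.1 [-0.0908  0.019 ]
1.0 [-0.1056  0.0166]
0.9 [-0.12    0.0128]
0.8 [-0.134   0.0075]
0.7 [-0.1475  0.0009]
0.6 [-0.1601 -0.007 ]
0.5 [-0.172  -0.0162]
0.4 [-0.1828 -0.0265]
0.3 [-0.1926 -0.0378]
0.2 [-0.2012 -0.0501]
0.1 [-0.2085 -0.0631]
-0.0 [-0.2145 -0.0768]
```

The bar is gripped at radius 0.1499 m (model 0.1497), lid angle 1.72. Carrying it along the arc.

>>> jog_arm(increments=[[0,-0.0032,-0.0018,0,0,0,-1],[0,-0.0168,-0.0082,0,0,0,-1],[0,-0.0309,-0.0132,0,0,0,-1],[0,-0.0454,-0.0167,0,0,0,-1],[0,-0.0602,-0.0188,0,0,0,-1]])

```text
clock: 12.95
position: [0.608, -0.1498, 0.2257]
ee_rot: [0.762, 0.648, 0.002, 0.001]
ft_force: [1.5, 1.3, 1.0]
grip_width: 0.098
grasp_force: 41.3
```

```bash
cat > th.py <<'E'
from h import *
import sys
o=get_obs();yaw=np.radians(-9.4);ex=np.array([np.cos(yaw),np.sin(yaw),0]);p=o["position"]-[0,0,.006]
h=np.array([.611,.0705]);r=np.array([p@ex,p[2]])-h;t0=np.arctan2(r[1],-r[0])-np.arctan2(.053,.14)
print("r",np.hypot(*r).round(4),"theta",t0.round(3),"F",o["ft_force"].round(1),"g",o["grasp_force"],o["grip_width"],"ee",o["ee_rot"].round(4))
def bar(t): return h+np.array([-.14*np.cos(t)+.053*np.sin(t),.14*np.sin(t)+.053*np.cos(t)])
for t in map(float,sys.argv[1:]):d=bar(t)-h-r;print(t,"ty",d[0].round(4),"tz",(-d[1]).round(4))
E
python3 th.py 1.2 1.1 1.0 .9 .8
```

```text
r 0.1498 theta 1.298 F [1.5 1.3 1. ] g 41.30630135536194 0.09839067024918896 ee [0.7618 0.6478 0.0022 0.0013]
1.2 ty -0.0146 tz -0.0005
1.1 ty -0.0295 tz 0.0004
1.0 ty -0.0443 tz 0.0027
0.9 ty -0.0588 tz 0.0066
0.8 ty -0.0728 tz 0.0118
```

>>> jog_arm(increments=[[0,-0.0146,-0.0005,0,0,0,-1],[0,-0.0295,0.0004,0,0,0,-1],[0,-0.0443,0.0027,0,0,0,-1],[0,-0.0588,0.0066,0,0,0,-1],[0,-0.0728,0.0118,0,0,0,-1]])

```text
clock: 13.37
position: [0.5354, -0.1379, 0.2129]
ee_rot: [0.762, 0.648, 0.002, 0.001]
ft_force: [-0.7, 2.2, 4.9]
grip_width: 0.095
grasp_force: 40.9
```

>>> jog_arm(increments=[[0,-0.0135,0.0066,0,0,0,-1],[0,-0.0261,0.0145,0,0,0,-1],[0,-0.038,0.0237,0,0,0,-1],[0,-0.0488,0.034,0,0,0,-1],[0,-0.0586,0.0453,0,0,0,-1]])

```text
clock: 13.78
position: [0.4777, -0.1285, 0.1667]
ee_rot: [0.762, 0.648, 0.002, 0.001]
ft_force: [3.0, 1.5, -1.7]
grip_width: 0.096
grasp_force: 40.3
```

```bash
python3 th.py .24 .18 .12 .07 .04 .02 0
```

```text
r 0.1491 theta 0.288 F [ 3.   1.5 -1.7] g 40.34456491470337 0.09645119197638455 ee [7.619e-01 6.477e-01 1.600e-03 5.000e-04]
0.24 ty -0.0046 tz 0.0055
0.18 ty -0.0095 tz 0.013
0.12 ty -0.0139 tz 0.0209
0.07 ty -0.0172 tz 0.0276
0.04 ty -0.019 tz 0.0317
0.02 ty -0.0202 tz 0.0344
0.0 ty -0.0212 tz 0.0372
```

>>> jog_arm(increments=[[0,-0.0046,0.0055,0,0,0,-1],[0,-0.0095,0.013,0,0,0,-1],[0,-0.0139,0.0209,0,0,0,-1],[0,-0.0172,0.0276,0,0,0,-1],[0,-0.019,0.0317,0,0,0,-1]])

```text
clock: 14.2
position: [0.4591, -0.1255, 0.1347]
ee_rot: [0.762, 0.648, 0.001, 0.0]
ft_force: [2.7, 2.8, 0.3]
grip_width: 0.099
grasp_force: 39.9
```

```bash
python3 th.py .03 .02 .01 0
```

```text
r 0.1493 theta 0.038 F [2.7 2.8 0.3] g 39.92876350879669 0.09868590659704138 ee [7.619e-01 6.477e-01 1.200e-03 2.000e-04]
0.03 ty -0.0008 tz 0.001
0.02 ty -0.0014 tz 0.0024
0.01 ty -0.0019 tz 0.0038
0.0 ty -0.0025 tz 0.0052
```

>>> jog_arm(increments=[[0,-0.001,0.0015,0,0,0,-1],[0,-0.0015,0.003,0,0,0,-1],[0,-0.002,0.004,0,0,0,-1],[0,-0.002,0.004,0,0,0,-1]])

```text
clock: 14.53
position: [0.4577, -0.1253, 0.1314]
ee_rot: [0.762, 0.648, 0.001, 0.0]
ft_force: [2.7, 4.3, -3.2]
grip_width: 0.1
grasp_force: 39.5
```

```bash
python3 th.py 0
```

```text
r 0.1494 theta 0.014 F [ 2.7  4.3 -3.2] g 39.47057068347931 0.10013362734324532 ee [7.619e-01 6.477e-01 1.400e-03 4.000e-04]
0.0 ty -0.0011 tz 0.0019
```

>>> jog_arm(increments=[[0,-0.001,0.0015,0,0,0,-1],[0,-0.001,0.0015,0,0,0,-0.4],[0,-0.001,0.0015,0,0,0,-0.1],[0,-0.001,0.0015,0,0,0,0],[0,-0.001,0.0015,0,0,0,0]])

```text
clock: 14.95
position: [0.4564, -0.1259, 0.1299]
ee_rot: [0.762, 0.647, 0.001, 0.0]
ft_force: [0.5, 0.7, 0.7]
grip_width: 0.502
grasp_force: 0.0
```

>>> jog_arm(increments=[[0,0,0,0,0,0,0],[0,0,-0.02,0,0,0,0],[0,0,-0.05,0,0,0,0],[0,0,-0.085,0,0,0,0],[0,0,-0.12,0,0,0,0]])

```text
clock: 15.37
position: [0.4557, -0.1258, 0.2512]
ee_rot: [0.762, 0.647, 0.001, 0.0]
ft_force: [0.6, -0.8, -0.0]
grip_width: 0.497
grasp_force: 0.0
```

>>> jog_arm(increments=[[0,0,-0.03,0,0,0,0],[0,0,-0.05,0,0,0,0],[0,0,-0.05,0,0,0,0],[0,0,-0.05,0,0,0,0],[0,0,-0.05,0,0,0,0]])

```text
clock: 15.78
position: [0.4559, -0.1256, 0.2992]
ee_rot: [0.762, 0.648, 0.001, 0.0]
ft_force: [-0.1, 1.1, 0.2]
grip_width: 0.499
grasp_force: 0.0
```

Run:
```python
from m import *
S=optics.camera("scene");cv2.imwrite("pics/sc5.png",S["color"][:,:,::-1])
W=cloud(S);col=S["color"].astype(int);yaw=np.radians(-9.4);ex=np.array([np.cos(yaw),np.sin(yaw),0])
k=np.zeros((480,640),bool);k[190:300,195:345]=1
P=W[k&(col[...,1]-col[...,0]>15)&(W[...,2]>.06)&(W[...,2]<.1)];A=np.c_[P@ex,np.ones(len(P))];f=np.linalg.lstsq(A,P[:,2],rcond=None)[0]
print("lid slope",f[0],"median z",np.median(P[:,2]),len(P)); print("B",box(S,375,420,280,345,.04,.07))
o=get_obs();print(o["clock"],o["position"],o["ft_force"],o["grip_width"])
```

```text
lid slope -0.010656750764038925 median z 0.07841273537642571 5381
B (((0.6361207365989685, 0.18714368343353271), (0.1151607483625412, 0.05686146393418312), 15.1406888961792), np.float64(0.05168650640465029), 938)
15.8333 [ 0.45570186 -0.12557096  0.29885616] [ 1.10783671  0.43755488 -0.37216607] 0.5017158163416471
```

View pics/sc5.png

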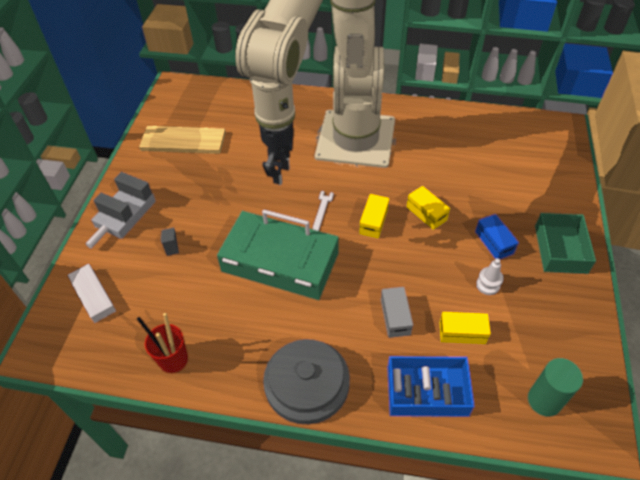

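The picture shows the lid shut at (280,255), its top level at z = 78 mm, and box B unmoved at (397,311). The holder at (490,275) and the step block at (169,242) have not moved either. Handing in.

```bash
python3 -c "
from workcell import workorder
print(workorder.hand_in())"
```

```text
the job is handed in; nothing more can be done
None
```

The job is handed in, though `hand_in()` returned no verdict: box A, the heavier at about 0.73 kg, lies flat in the free bay, box B stands untouched outside, and the lid was carried down by its handle and is shut (last picture, 15.8 s).

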